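Line up capacitors by height on the test jig

TASK

Stand the four capacitors upright on the row of white pads of the test jig, one in the middle of each pad, in order of height: the tallest on the pad next to the red terminal, then shorter and shorter towards the black terminal. Let go of them all and leave them standing still.

Things in the scene. Friction and masses are not known exactly. Their poses are not given: they have to be found in the camera images.
- cap_green: the tallest of the four capacitors: an upright round can with a dark green sleeve and a silver disc on its flat top, 45 mm in diameter, 85 mm high. Loose, standing on the table. Origin at the centre of its underside, z up along its axis.
- cap_purple: the second tallest of the four capacitors: an upright round can with a purple sleeve and a silver disc on its flat top, 40 mm in diameter, 70 mm high. Loose, standing on the table. Origin at the centre of its underside, z up along its axis.
- cap_blue: the third tallest of the four capacitors: an upright round can with a blue sleeve and a silver disc on its flat top, 35 mm in diameter, 55 mm high. Loose, standing on the table. Origin at the centre of its underside, z up along its axis.
- cap_brown: the shortest of the four capacitors: an upright round can with a brown sleeve and a silver disc on its flat top, 30 mm in diameter, 40 mm high. Loose, standing on the table. Origin at the centre of its underside, z up along its axis.
- pad1: one of four identical fixed round white pads in a straight row on the orange-brown sheet, 75 mm from centre to centre; 54 mm in diameter, 3 mm thick, a small grey dot in the middle. Flat top 9 mm above the table. Origin at the centre of its underside. The pad numbers do not follow the order along the row and change from start to start; go by their places.
- pad2: one of four identical fixed round white pads in a straight row on the orange-brown sheet, 75 mm from centre to centre; 54 mm in diameter, 3 mm thick, a small grey dot in the middle. Flat top 9 mm above the table. Origin at the centre of its underside. The pad numbers do not follow the order along the row and change from start to start; go by their places.
- pad3: one of four identical fixed round white pads in a straight row on the orange-brown sheet, 75 mm from centre to centre; 54 mm in diameter, 3 mm thick, a small grey dot in the middle. Flat top 9 mm above the table. Origin at the centre of its underside. The pad numbers do not follow the order along the row and change from start to start; go by their places.
- pad4: one of four identical fixed round white pads in a straight row on the orange-brown sheet, 75 mm from centre to centre; 54 mm in diameter, 3 mm thick, a small grey dot in the middle. Flat top 9 mm above the table. Origin at the centre of its underside. The pad numbers do not follow the order along the row and change from start to start; go by their places.
- red_terminal: red terminal block, fixed on the sheet at one end of the row of pads, in line with it, 72.5 mm from the centre of the nearest pad; a block 34 x 28 mm with a round knob, top 32 mm above the sheet. Origin at the centre of its underside. Which end it stands at changes from start to start; its y axis runs along the row, either way.
- black_terminal: black terminal block, fixed on the sheet at one end of the row of pads, in line with it, 72.5 mm from the centre of the nearest pad; a block 34 x 28 mm with a round knob, top 32 mm above the sheet. Origin at the centre of its underside. Which end it stands at changes from start to start; its y axis runs along the row, either way.
There are look-alikes about, which are no part of the job. What is shaped like the cap_purple but orange or yellow is not meant.

How it is judged:
By the outcome, as a careful person would: the job done as asked, in the order asked, and still so for the second after the job is handed in, with the robot touching nothing.
It also fails if it takes over 104 s, if anything falls off the work surface, if the arm or the gripper's body presses on something with over 40 N, if the wrist force passes 120 N, or if a joint passes its speed limit or range.

ROBOT

A 7-joint arm with a two-finger parallel gripper is mounted at the origin on the work surface. World frame = base frame: x ahead of the robot, y to its left, z up, the work surface at z = 0. Lengths are in m, angles in degrees, forces in N, time in s.
With the tool pointing down it reaches from about 0.425 to 0.875 m from the base axis. Payload 4.7 kg.
Tool frame: the origin (TCP) lies at the centre of the arm's flange, where the gripper is bolted on; the fingertips stand 182 mm ahead of it and the grasp point (between the pads) lies 164 mm ahead of it; z points along the fingers, x is the direction in which the jaws open and shut, and the axes are right-handed (so a half turn about z gives the same grasp; the last joint's range is limited). The gripper opens to 87 mm and grips with 3 to 60 N. Pads are 19 mm wide; open, the fingers measure 117 mm over their backs; the gripper's body (75 mm by 190 mm) begins 51 mm behind the grasp point.
Start: joints at [0.808, 18.392, -4.016, 83.108, 1.295, 78.541, -3.26], TCP at [0.65, -0, 0.405] pointing down, gripper open.
Joint ranges: [-163.93, 163.93], [-17.29, 119.83], [-79.2, 71.16], [3.27, 140.29], [-89.18, 269.18], [5.43, 117.66], [-154.24, 154.24]. Speed limits (degrees/s): [147.25, 147.25, 180, 180, 180, 180, 180].

INTERFACE

Orientations are given as [roll, pitch, yaw] about the fixed x, y, z axes, in that order (R = Rz(yaw) Ry(pitch) Rx(roll)).
In Python, from cell import env gives the robot as it stands. The module is installed in compiled form; this text tells all that it offers.
- The arm moves only by the tool carry_out, never from a script. Its argument "increments" is a list of rows, each a list of 5 numbers: the shift along the world's x, y, z in m, then the turn about the world's z in degrees, then the gripper's target within -1 to 1 (shut at 1, half-way at 0, fully open at -1). In form: [[dx, dy, dz, spin, jaw], ...]. A call has 1 to 20 rows; each row is the pose to reach, as a shift and turn from the pose commanded when the call began; what a row does not reach only later rows make up. A row lasts 1/10 s, in which the tool goes at most 50 mm and 8.59 degrees, less where a joint would pass 70% of its speed; a pose out of reach is approached as far as the arm can. A call with a gripper value outside its range is refused whole. The fingers move at their own pace and stop on an object; "grip_force" is the grip in N (left out, the last holds). Time passes only in rows, so rows that repeat a pose let the fingers close. It gives the time, the measured TCP pose, the force and the opening at its end, in the units of the state.
- env.get_obs(): the state, without advancing time (a new reading comes with each control period).
- env.read_camera(name): name is "scene" or "side" or "wrist"; returns (picture, depth): 420x560x3 uint8, red, green, blue; 420x560 float32, m along the optical axis (not along the pixel's ray), 0 where there is no reading.
- env.get_calibration(name): a dict with "K" (3x3 intrinsics, pixels), "k1" (the pictures are not rectified: a ray, as slopes to the right and down, at radius r is drawn at 1 + k1 r^2 times it, then the intrinsics apply), "camera_from_world" (4x4, takes a point from world to camera coordinates); the wrist camera has in their place "T_tool_cam" (4x4, takes a point from camera to tool coordinates, whose origin is the TCP and whose axes are the tool frame's). Camera axes: x right, y down, z forward; pixel columns grow to the right and rows downward; lengths in m; the calibration is good to about 2 mm. A picture is of the moment at which its call begins: read the wrist's pose just before it. get_calibration takes no time and is no camera call.
- env.sign_off(): hands the job in, once; it reports no verdict.
The state is a dict: "time_s": time; "qpos": joint angles; "joint_velocities": joint speeds; "effort": joint torques, N m; "tool_pos": TCP position; "tool_rot": TCP orientation; "force": force on the tool from outside, world axes, zero at the start; "wrist_torque": the same for the moment, N m; "grip_width": finger opening in m.
Only numpy, scipy, OpenCV 4.12 (cv2) and the standard library are available. Lean on these libraries where they do the work, as an engineer would, in place of code of your own. Each camera call takes 0.05 s, during which the arm holds its last target.

## Working session

There is one attempt and no reset: what is moved stays moved. The work goes in short steps, Python scripts to look and compute and a tool call to move; the robot and the scene stay as the last step left them, time stands still between calls to the robot, and variables do not carry over. Pictures are saved under pics/ and viewed, and the job is handed in when it is done.

Besides the shell and the picture viewer there is one more tool, called after "Request:" as name(argument=value, ...) on one line, values as JSON. carry_out: Moves the arm, as the interface text tells. Its arguments: {"type":"object","properties":{"increments":{"type":"array"},"grip_force":{"type":"number"}},"required":["increments"]}

```bash
mkdir -p pics; cat > look.py <<'E'
import sys,cv2,json,numpy as np
from cell import env
tag=sys.argv[1]
for n in sys.argv[2:]:
    o=env.get_obs()
    p,d=env.read_camera(n)
    cv2.imwrite(f'pics/{n}_{tag}.png',p[:,:,::-1]); np.savez(f'pics/{n}_{tag}.npz',p=p,d=d,pos=o['tool_pos'],rot=o['tool_rot'])
print(o['time_s'],o['tool_pos'],o['tool_rot'],o['grip_width'],o['force'])
E
python3 look.py a scene side wrist; python3 -c "
from cell import env
for n in ['scene','side','wrist']: print(n,env.get_calibration(n))"
```

```text
0.1 [ 6.49816520e-01 -4.04831325e-05  4.03758702e-01] [1.79993543e+02 9.89708598e-02 2.14333443e-03] 0.08656828444438719 [-0.02301477  0.36811653 -0.01525855]
scene {'K': array([[531.05017512,   0.        , 283.32793437],
       [  0.        , 531.05017512, 208.71074525],
       [  0.        ,   0.        ,   1.        ]]), 'k1': 0.00540026442174626, 'camera_from_world': array([[ 0.64813065,  0.76142953, -0.01231803, -0.33291837],
       [ 0.56898178, -0.49494287, -0.65672772, -0.25980677],
       [-0.5061486 ,  0.41863663, -0.75402717,  1.49702068],
       [ 0.        ,  0.        ,  0.        ,  1.        ]])}
side {'K': array([[484.09128755,   0.        , 279.23744112],
       [  0.        , 484.09128755, 212.93079986],
       [  0.        ,   0.        ,   1.        ]]), 'k1': -0.10906577026822771, 'camera_from_world': array([[-0.95364215, -0.30093134, -0.00264053,  0.48875855],
       [-0.20725122,  0.66308409, -0.71928187,  0.1532233 ],
       [ 0.21820535, -0.68539026, -0.69471333,  0.94368284],
       [ 0.        ,  0.        ,  0.        ,  1.        ]])}
wrist {'K': array([[370.93784776,   0.        , 279.32355192],
       [  0.        , 370.93784776, 209.75198563],
       [  0.        ,   0.        ,   1.        ]]), 'k1': -0.10094868240333145, 'T_tool_cam': array([[ 9.99999791e-01,  3.08436739e-04, -5.67763747e-04,
         2.56301551e-05],
       [-1.39748615e-04,  9.61155463e-01,  2.76007531e-01,
        -7.62736894e-02],
       [ 6.30840090e-04, -2.76007394e-01,  9.61155305e-01,
         1.82836259e-02],
       [ 0.00000000e+00,  0.00000000e+00,  0.00000000e+00,
         1.00000000e+00]])}
```

View pics/scene_a.png

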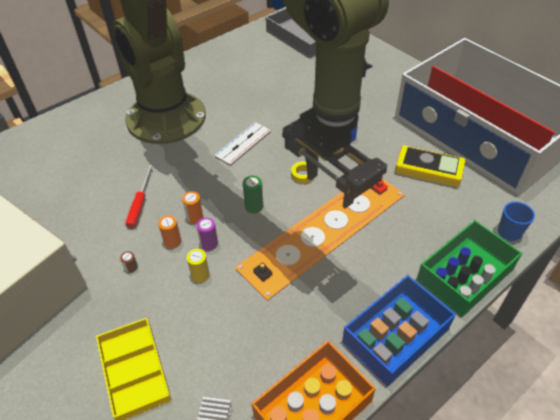

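View pics/side_a.png

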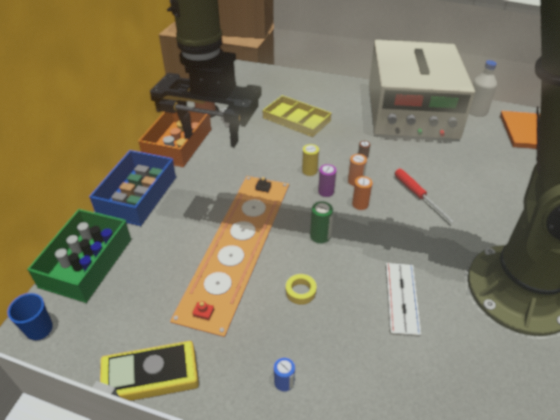

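View pics/wrist_a.png

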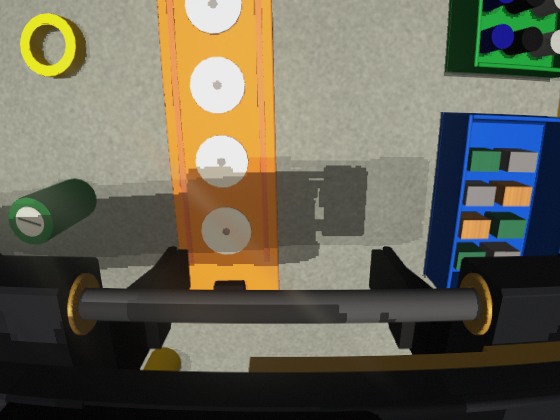

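The scene view shows the black terminal at (262,270), the red one at (380,187), green at (253,193), purple at (207,232) and brown at (128,261). The side view shows blue at (284,373). The wrist view shows the pads clearly.

```bash
cat > geo.py <<'E'
import cv2,numpy as np
from scipy.spatial.transform import Rotation as R
from cell import env
def pose(cam,f):
    c=env.get_calibration(cam)
    if cam=='wrist':
        T=np.eye(4);T[:3,:3]=R.from_euler('xyz',f['rot'],degrees=True).as_matrix();T[:3,3]=f['pos'];T=T@c['T_tool_cam']
    else: T=np.linalg.inv(c['camera_from_world'])
    return c['K'],c['k1'],T
def slopes(K,k1,uv):
    uv=np.asarray(uv,float).reshape(-1,1,2)
    return cv2.undistortPoints(uv,K,np.array([k1,0,0,0,0.])).reshape(-1,2)
def plane(cam,f,uv,z):
    K,k1,T=pose(cam,f);s=slopes(K,k1,uv)
    d=np.c_[s,np.ones(len(s))]@T[:3,:3].T;o=T[:3,3]
    return o+d*((z-o[2])/d[:,2])[:,None]
def cloud(cam,f):
    K,k1,T=pose(cam,f);h,w=f['d'].shape
    v,u=np.mgrid[:h,:w];s=slopes(K,k1,np.c_[u.ravel(),v.ravel()])
    P=np.c_[s,np.ones(len(s))]*f['d'].reshape(-1,1)
    return (P@T[:3,:3].T+T[:3,3]).reshape(h,w,3)
def load(cam,tag): return np.load(f'pics/{cam}_{tag}.npz')
E
cat > m1.py <<'E'
from geo import *
seeds={'side':{'green':(321,208,.085),'purple':(328,168,.07),'brown':(364,146,.04),'blue':(284,366,.055),'yel':(311,150,.07),'or1':(357,160,.07),'or2':(362,182,.07)},
'scene':{'green':(253,182,.085),'purple':(207,224,.07),'brown':(128,256,.04),'yel':(198,254,.07),'or1':(168,222,.07),'or2':(192,198,.07)}}
for cam in seeds:
    f=load(cam,'a');C=cloud(cam,f);hsv=cv2.cvtColor(f['p'],cv2.COLOR_RGB2HSV)
    for n,(u,v,h) in seeds[cam].items():
        p=plane(cam,f,[(u,v)],h)[0]
        m=(np.hypot(C[...,0]-p[0],C[...,1]-p[1])<.035)&(C[...,2]>h-.006)&(f['d']>0)
        q=C[m]; 
        # silver disc: low saturation pixels near seed
        w=np.zeros(m.shape,np.uint8);cv2.circle(w,(u,v),14,1,-1)
        s=(w>0)&(hsv[...,1]<70)&(hsv[...,2]>110)&m
        cs=np.argwhere(s).mean(0)[::-1] if s.any() else None
        print(cam,n,'seed',p[:2].round(3),'depthmean',q.mean(0).round(4) if len(q) else None,len(q),'silver',plane(cam,f,[cs],h)[0,:2].round(4) if cs is not None else None, s.sum())
f=load('wrist','a')
g=cv2.cvtColor(f['p'],cv2.COLOR_RGB2HSV)
print('pads',plane('wrist',f,[(217,85),(221,161),(226,231),(213,3)],.009).round(4))
f=load('side','a')
print('pads side',plane('side',f,[(218,283),(231,255),(242,231),(254,208)],.009).round(4))
print('red/blk side',plane('side',f,[(203,313),(263,190)],.006).round(4))
f=load('scene','a')
print('pads scene',plane('scene',f,[(288,254),(313,237),(336,219),(359,203)],.009).round(4))
ims=[]
for cam,(x,y) in [('side',(250,130)),('side',(200,290)),('scene',(100,160)),('scene',(180,160))]:
    im=load(cam,'a')['p'][y:y+110,x:x+145,::-1];ims.append(cv2.resize(im,(400,300),interpolation=cv2.INTER_CUBIC))
cv2.imwrite('pics/crops.png',np.vstack([np.hstack(ims[:2]),np.hstack(ims[2:])]))
E
python3 m1.py
```

```text
side green seed [ 0.429 -0.02 ] depthmean [ 0.4258 -0.0175  0.0861] 298 silver [ 0.4267 -0.0234] 151
side purple seed [ 0.449 -0.171] depthmean [ 0.4467 -0.1624  0.0698] 172 silver [ 0.4475 -0.1683] 99
side brown seed [ 0.389 -0.322] depthmean [ 0.3897 -0.3281  0.0401] 81 silver [ 0.3905 -0.3326] 57
side blue seed [0.402 0.325] depthmean [0.4003 0.3284 0.0554] 358 silver [0.4007 0.3266] 148
side yel seed [ 0.504 -0.226] depthmean [ 0.5045 -0.2259  0.0697] 152 silver [ 0.5067 -0.2327] 62
side or1 seed [ 0.391 -0.22 ] depthmean [ 0.3891 -0.2213  0.0699] 168 silver [ 0.3894 -0.2279] 68
side or2 seed [ 0.365 -0.145] depthmean [ 0.3622 -0.1424  0.0698] 189 silver [ 0.3622 -0.1485] 74
scene green seed [ 0.431 -0.019] depthmean [ 0.4308 -0.0213  0.0844] 241 silver [ 0.4264 -0.0189] 112
scene purple seed [ 0.453 -0.164] depthmean [ 0.4522 -0.1666  0.0695] 227 silver [ 0.4499 -0.1656] 95
scene brown seed [ 0.392 -0.33 ] depthmean [ 0.3924 -0.3323  0.039 ] 139 silver [ 0.3908 -0.3316] 75
scene yel seed [ 0.507 -0.224] depthmean [ 0.5095 -0.2306  0.0695] 259 silver [ 0.5074 -0.2302] 91
scene or1 seed [ 0.393 -0.224] depthmean [ 0.3924 -0.2257  0.0694] 221 silver [ 0.3904 -0.2257] 77
scene or2 seed [ 0.368 -0.146] depthmean [ 0.3662 -0.1475  0.0693] 203 silver [ 0.3638 -0.1473] 70
pads [[ 0.5881  0.0948  0.009 ]
 [ 0.5893  0.0199  0.009 ]
 [ 0.5915 -0.0558  0.009 ]
 [ 0.5865  0.1704  0.009 ]]
pads side [[ 0.5854  0.1696  0.009 ]
 [ 0.5877  0.0939  0.009 ]
 [ 0.5903  0.0224  0.009 ]
 [ 0.5898 -0.0539  0.009 ]]
red/blk side [[ 0.5862  0.2419  0.006 ]
 [ 0.5915 -0.122   0.006 ]]
pads scene [[ 0.5941 -0.0549  0.009 ]
 [ 0.5952  0.0186  0.009 ]
 [ 0.5911  0.0945  0.009 ]
 [ 0.5913  0.1703  0.009 ]]
```

View pics/crops.png

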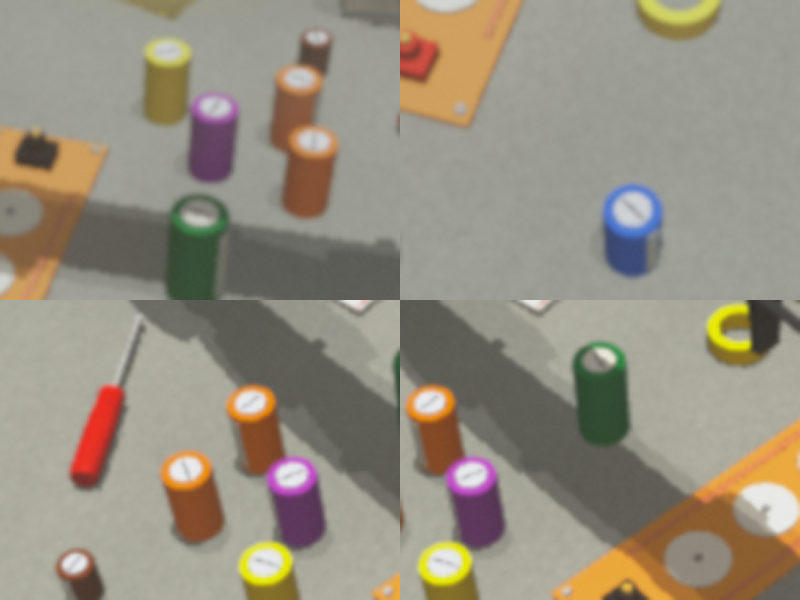

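Request:
carry_out(increments=[[-0.2, -0.22, 0, 0, -1], [-0.2, -0.22, 0, 0, -1], [-0.2, -0.22, 0, 0, -1], [-0.2, -0.22, 0, 0, -1], [-0.2, -0.22, 0, 0, -1], [-0.2, -0.22, 0, 0, -1], [-0.2, -0.22, 0, 0, -1], [-0.2, -0.22, 0, 0, -1], [-0.2, -0.22, 0, 0, -1], [-0.2, -0.22, 0, 0, -1], [-0.2, -0.22, 0, 0, -1], [-0.2, -0.22, 0, 0, -1]])

```text
time_s: 1.35
tool_pos: [0.4506, -0.2193, 0.4046]
tool_rot: [-180.0, 0.0, 0.1]
force: [-0.3, 0.3, -0.1]
grip_width: 0.087
```

```bash
python3 look.py b wrist; python3 - <<'E'
from geo import *
f=load('side','a');print('box',plane('side',f,[(378,130),(463,138)],0).round(3))
E
```

```text
1.35 [ 0.45057026 -0.21930633  0.4045884 ] [-1.79996234e+02  1.73851593e-02  9.44642610e-02] 0.08703449448840056 [-0.31762474  0.31556833 -0.08791199]
box [[ 0.37  -0.465  0.   ]
 [ 0.136 -0.502  0.   ]]
```

View pics/wrist_b.png

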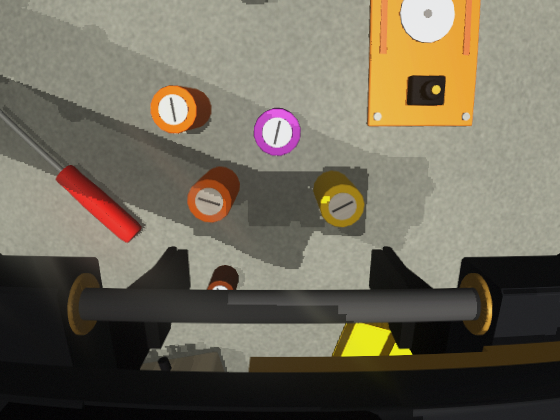

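The wrist view shows the purple top at (277,132), the black-end pad at (428,13) and brown's edge at (222,285).

```bash
cat >> geo.py <<'E'
def disc(cam,f,uv,rad,z,sat=70,val=None):
    """centre of bright low-saturation blob near uv, on plane z"""
    hsv=cv2.cvtColor(f['p'],cv2.COLOR_RGB2HSV)
    w=np.zeros(hsv.shape[:2],np.uint8);cv2.circle(w,uv,rad,1,-1)
    m=((hsv[...,1]<sat)&(w>0)).astype(np.uint8)
    if val: m&=(hsv[...,2]>val)
    cs,_=cv2.findContours(m,cv2.RETR_EXTERNAL,cv2.CHAIN_APPROX_NONE)
    c=max(cs,key=cv2.contourArea);e=cv2.minEnclosingCircle(c);el=cv2.fitEllipse(cv2.convexHull(c))
    r=plane(cam,f,[el[0]],z)[0]
    print(np.round(el[0],1),np.round(el[1],1),r.round(4));return r
E
python3 - <<'E'
from geo import *
f=load('wrist','b')
disc('wrist',f,(277,132),18,.07)
disc('wrist',f,(173,108),18,.07)
disc('wrist',f,(428,13),32,.009)
f=load('wrist','a')
for uv in [(217,85),(221,161)]: disc('wrist',f,uv,33,.009)
E
```

```text
[276.6 132.1] [29.8 30. ] [ 0.4479 -0.1659  0.07  ]
[172.6 109. ] [28.6 30.4] [ 0.361  -0.1464  0.07  ]
[427.   13.6] [54.  56.8] [ 0.5916 -0.0553  0.009 ]
[217.   84.5] [54.3 56.7] [0.5881 0.0952 0.009 ]
[221.5 160.6] [50.8 52.6] [0.5898 0.0203 0.009 ]
```

Request:
carry_out(increments=[[-0.002, 0.054, 0, 0, -0.38], [-0.002, 0.054, -0.05, 0, -0.38], [-0.002, 0.054, -0.1, 0, -0.38], [-0.002, 0.054, -0.13, 0, -0.38], [-0.002, 0.054, -0.155, 0, -0.38], [-0.002, 0.054, -0.175, 0, -0.38], [-0.002, 0.054, -0.19, 0, -0.38], [-0.002, 0.054, -0.199, 0, -0.38], [-0.002, 0.054, -0.199, 0, -0.38], [-0.002, 0.054, -0.199, 0, 1], [-0.002, 0.054, -0.199, 0, 1], [-0.002, 0.054, -0.199, 0, 1], [-0.002, 0.054, -0.199, 0, 1], [-0.002, 0.054, -0.199, 0, 1], [-0.002, 0.054, -0.199, 0, 1], [-0.002, 0.054, -0.199, 0, 1]], grip_force=25)

```text
time_s: 3.0
tool_pos: [0.4483, -0.1662, 0.2065]
tool_rot: [180.0, -0.1, -0.0]
force: [-0.8, 0.2, 5.8]
grip_width: 0.0397
```

Request:
carry_out(increments=[[0, 0, 0.01, 0, 1], [0, 0, 0.03, 0, 1], [0, 0, 0.06, 0, 1], [0, 0, 0.09, 0, 1], [0.01, 0.015, 0.12, 0, 1], [0.025, 0.045, 0.13, 0, 1], [0.045, 0.085, 0.13, 0, 1], [0.065, 0.12, 0.13, 0, 1], [0.085, 0.16, 0.13, 0, 1], [0.105, 0.2, 0.13, 0, 1], [0.12, 0.23, 0.13, 0, 1], [0.132, 0.25, 0.12, 0, 1], [0.14, 0.261, 0.1, 0, 1], [0.14, 0.261, 0.08, 0, 1], [0.14, 0.261, 0.06, 0, 1], [0.14, 0.261, 0.04, 0, 1], [0.14, 0.261, 0.025, 0, 1], [0.14, 0.261, 0.015, 0, 1]])

```text
time_s: 4.8
tool_pos: [0.5875, 0.0948, 0.2194]
tool_rot: [180.0, 0.1, -0.0]
force: [0.4, 0.1, -1.5]
grip_width: 0.0396
```

```bash
python3 look.py c side scene
```

```text
4.85 [0.58707515 0.09473841 0.21814423] [1.79959817e+02 2.03371438e-01 4.04866033e-04] 0.03993239457745023 [-0.42284615 -0.36598087 -2.80143423]
```

View pics/side_c.png

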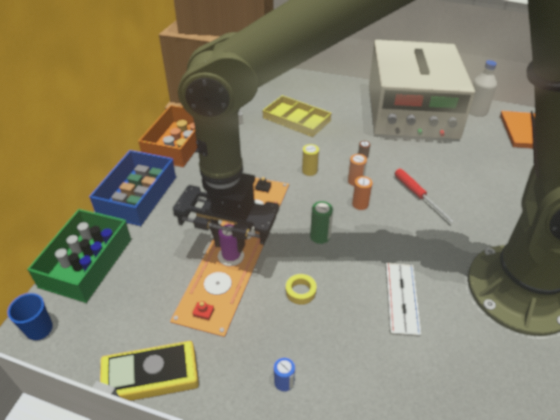

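Request:
carry_out(increments=[[0.0005, 0.0003, -0.002, 0, 1], [0.0005, 0.0003, -0.003, 0, 1], [0.0005, 0.0003, -0.004, 0, 1], [0.0005, 0.0003, -0.005, 0, 1], [0.0005, 0.0003, -0.005, 0, 1], [0.0005, 0.0003, -0.005, 0, 1]])

```text
time_s: 5.5
tool_pos: [0.5885, 0.0953, 0.2159]
tool_rot: [180.0, -0.0, -0.0]
force: [0.4, -0.5, -2.1]
grip_width: 0.04
```

Request:
carry_out(increments=[[0, 0, -0.0005, 0, 1], [0, 0, -0.001, 0, 1], [0, 0, -0.001, 0, 1]])

```text
time_s: 5.8
tool_pos: [0.5886, 0.0953, 0.2156]
tool_rot: [180.0, -0.0, -0.0]
force: [-2.5, -1.1, 5.3]
grip_width: 0.0395
```

Request:
carry_out(increments=[[0, 0, 0, 0, 0], [0, 0, 0, 0, -0.5], [0, 0, 0, 0, -0.5], [0, 0, 0, 0, -0.5], [0, 0, 0, 0, -0.5], [0, 0, 0.03, 0, -0.5], [0, 0, 0.08, 0, -0.5], [0, 0, 0.13, 0, -0.5], [-0.02, -0.02, 0.17, 0, -0.5], [-0.06, -0.06, 0.19, 0, -0.5], [-0.1, -0.1, 0.19, 0, -0.5], [-0.1585, -0.1713, 0.19, 0, -0.5], [-0.1585, -0.1713, 0.19, 0, -0.5], [-0.1585, -0.1713, 0.19, 0, -0.5], [-0.1585, -0.1713, 0.19, 0, -0.5]])

```text
time_s: 7.3
tool_pos: [0.4291, -0.0774, 0.4052]
tool_rot: [180.0, -0.1, -0.2]
force: [-0.4, 0.6, -0.9]
grip_width: 0.0654
```

```bash
python3 look.py d wrist
```

```text
7.3 [ 0.4291499  -0.07735214  0.40521864] [ 1.79999384e+02 -8.25260430e-02 -2.07765638e-01] 0.06540743802299273 [-0.43392978  0.56176653 -0.86540441]
```

View pics/wrist_d.png

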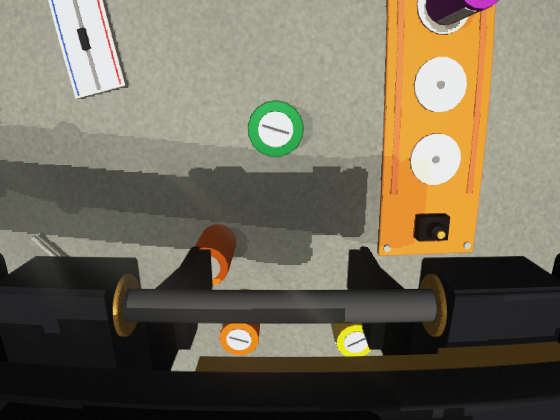

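Green's top is at (276,128), two empty pads are at (440,84) and (436,159), and purple stands on its pad at top right.

```bash
python3 - <<'E'
from geo import *
f=load('wrist','d')
disc('wrist',f,(276,128),20,.085)
disc('wrist',f,(440,84),33,.009)
disc('wrist',f,(436,159),33,.009)
E
```

```text
[275.2 128.8] [34.9 35.7] [ 0.4264 -0.0204  0.085 ]
[440.1  84. ] [51.6 55.7] [0.59   0.0201 0.009 ]
[435.1 158.6] [48.3 52.8] [ 0.5917 -0.0549  0.009 ]
```

Request:
carry_out(increments=[[-0.0035, 0.0555, 0, 0, -0.5], [-0.0035, 0.0555, -0.03, 0, -0.5], [-0.0035, 0.0555, -0.07, 0, -0.5], [-0.0035, 0.0555, -0.11, 0, -0.5], [-0.0035, 0.0555, -0.14, 0, -0.5], [-0.0035, 0.0555, -0.165, 0, -0.5], [-0.0035, 0.0555, -0.18, 0, -0.5], [-0.0035, 0.0555, -0.191, 0, -0.5], [-0.0035, 0.0555, -0.191, 0, -0.5], [-0.0035, 0.0555, -0.191, 0, -0.5]])

```text
time_s: 8.35
tool_pos: [0.4272, -0.0198, 0.2141]
tool_rot: [-180.0, -0.0, 0.1]
force: [-0.2, 0.9, 0.7]
grip_width: 0.0654
```

Request:
carry_out(increments=[[0, 0, 0, 0, 1], [0, 0, 0, 0, 1], [0, 0, 0, 0, 1], [0, 0, 0, 0, 1], [0, 0, 0.01, 0, 1], [0, 0, 0.03, 0, 1], [0, 0, 0.06, 0, 1], [0, 0, 0.09, 0, 1], [0, 0.01, 0.12, 0, 1], [0.02, 0.04, 0.13, 0, 1], [0.045, 0.075, 0.13, 0, 1], [0.075, 0.11, 0.13, 0, 1], [0.105, 0.145, 0.13, 0, 1], [0.135, 0.17, 0.13, 0, 1], [0.15, 0.185, 0.12, 0, 1], [0.16, 0.1905, 0.1, 0, 1], [0.16, 0.1905, 0.07, 0, 1], [0.16, 0.1905, 0.045, 0, 1], [0.16, 0.1905, 0.025, 0, 1], [0.16, 0.1905, 0.015, 0, 1]], grip_force=30)

```text
time_s: 10.35
tool_pos: [0.5856, 0.1695, 0.2267]
tool_rot: [179.9, 0.2, -0.0]
force: [-0.7, 0.0, -1.8]
grip_width: 0.0446
```

Request:
carry_out(increments=[[0, 0, -0.001, 0, 1], [0, 0, -0.003, 0, 1], [0, 0, -0.004, 0, 1], [0, 0, -0.005, 0, 1], [0, 0, -0.005, 0, 1]])

```text
time_s: 10.85
tool_pos: [0.5867, 0.17, 0.2244]
tool_rot: [-180.0, -0.1, -0.0]
force: [0.1, -0.5, -2.0]
grip_width: 0.0445
```

Request:
carry_out(increments=[[0, 0, -0.0005, 0, 1], [0, 0, -0.001, 0, 1], [0, 0, -0.0015, 0, 1], [0, 0, -0.0015, 0, 1]])

```text
time_s: 11.25
tool_pos: [0.5867, 0.1701, 0.2234]
tool_rot: [180.0, -0.0, -0.0]
force: [-2.3, -0.1, 5.4]
grip_width: 0.0445
```

Request:
carry_out(increments=[[0, 0, 0, 0, 0], [0, 0, 0, 0, -0.5], [0, 0, 0, 0, -0.5], [0, 0, 0, 0, -0.5], [0, 0, 0, 0, -0.5], [0, 0, 0.03, 0, -0.5], [0, 0, 0.08, 0, -0.5], [0, 0, 0.13, 0, -0.5], [-0.02, 0.01, 0.17, 0, -0.5], [-0.06, 0.03, 0.1825, 0, -0.5], [-0.1, 0.06, 0.1825, 0, -0.5], [-0.15, 0.08, 0.1825, 0, -0.5], [-0.1865, 0.1, 0.1825, 0, -0.5], [-0.1865, 0.1, 0.1825, 0, -0.5], [-0.1865, 0.1, 0.1825, 0, -0.5], [-0.1865, 0.1, 0.1825, 0, -0.5]])

```text
time_s: 12.85
tool_pos: [0.4009, 0.2693, 0.4048]
tool_rot: [180.0, -0.0, -0.1]
force: [-0.4, 0.6, 0.2]
grip_width: 0.0655
```

```bash
python3 look.py e wrist side
```

```text
12.9 [0.40115349 0.26907107 0.40464995] [ 1.79991945e+02 -1.41128089e-03 -1.23873676e-01] 0.06539323325226949 [ 0.4669773 -0.668414  -0.2504358]
```

View pics/wrist_e.png

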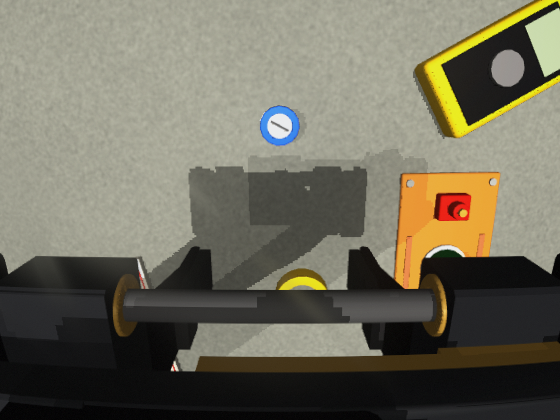

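View pics/side_e.png

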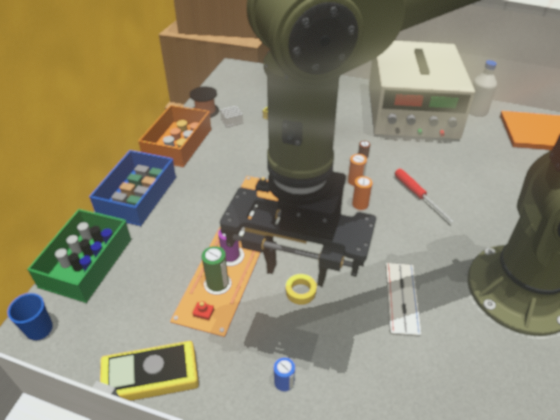

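Blue's top is at (280,125) in the wrist view. In the side view green stands on the pad by the red terminal, with purple next to it.

```bash
python3 - <<'E'
from geo import *
f=load('wrist','e')
disc('wrist',f,(280,125),14,.055)
E
```

```text
[279.2 125.7] [24.3 24.9] [0.401 0.327 0.055]
```

Request:
carry_out(increments=[[0.001, 0.057, 0, 0, -0.5], [0.001, 0.057, -0.04, 0, -0.5], [0.001, 0.057, -0.08, 0, -0.5], [0.001, 0.057, -0.12, 0, -0.5], [0.001, 0.057, -0.155, 0, -0.5], [0.001, 0.057, -0.18, 0, -0.5], [0.001, 0.057, -0.195, 0, -0.5], [0.001, 0.057, -0.208, 0, -0.5], [0.001, 0.057, -0.208, 0, -0.5], [0.001, 0.057, -0.208, 0, 1], [0.001, 0.057, -0.208, 0, 1], [0.001, 0.057, -0.208, 0, 1], [0.001, 0.057, -0.208, 0, 1], [0.001, 0.057, -0.208, 0, 1], [0.001, 0.057, -0.208, 0, 1], [0.001, 0.057, -0.208, 0, 1]], grip_force=25)

```text
time_s: 14.55
tool_pos: [0.4012, 0.3271, 0.1973]
tool_rot: [-180.0, -0.0, -0.0]
force: [-0.4, -0.8, 4.7]
grip_width: 0.0344
```

Request:
carry_out(increments=[[0, 0, 0.01, 0, 1], [0, 0, 0.03, 0, 1], [0, 0, 0.07, 0, 1], [0, -0.01, 0.11, 0, 1], [0, -0.03, 0.14, 0, 1], [0.005, -0.065, 0.15, 0, 1], [0.02, -0.105, 0.15, 0, 1], [0.045, -0.145, 0.15, 0, 1], [0.075, -0.185, 0.15, 0, 1], [0.105, -0.22, 0.15, 0, 1], [0.135, -0.255, 0.15, 0, 1], [0.16, -0.285, 0.15, 0, 1], [0.18, -0.3, 0.15, 0, 1], [0.189, -0.307, 0.14, 0, 1], [0.189, -0.307, 0.11, 0, 1], [0.189, -0.307, 0.08, 0, 1], [0.189, -0.307, 0.05, 0, 1], [0.189, -0.307, 0.03, 0, 1], [0.189, -0.307, 0.018, 0, 1], [0.189, -0.307, 0.013, 0, 1]])

```text
time_s: 16.55
tool_pos: [0.5891, 0.0209, 0.2082]
tool_rot: [-180.0, 0.2, 0.1]
force: [-0.7, 0.6, -0.9]
grip_width: 0.0342
```

Request:
carry_out(increments=[[0, 0, -0.001, 0, 1], [0, 0, -0.002, 0, 1], [0, 0, -0.003, 0, 1], [0, 0, -0.004, 0, 1], [0, 0, -0.0045, 0, 1], [0, 0, -0.0045, 0, 1]])

```text
time_s: 17.15
tool_pos: [0.5904, 0.02, 0.2063]
tool_rot: [180.0, -0.1, -0.0]
force: [-1.3, 0.2, 4.6]
grip_width: 0.0347
```

Request:
carry_out(increments=[[0, 0, 0, 0, 0], [0, 0, 0, 0, -0.5], [0, 0, 0, 0, -0.5], [0, 0, 0, 0, -0.5], [0, 0, 0, 0, -0.5], [0, 0, 0.03, 0, -0.5], [0, 0, 0.08, 0, -0.5], [0, 0, 0.13, 0, -0.5], [-0.02, -0.03, 0.17, 0, -0.5], [-0.04, -0.07, 0.2, 0, -0.5], [-0.2, -0.41, 0.2, 0, -0.5], [-0.2, -0.41, 0.2, 0, -0.5], [-0.2, -0.41, 0.2, 0, -0.5], [-0.2, -0.41, 0.2, 0, -0.5], [-0.2, -0.41, 0.2, 0, -0.5], [-0.2, -0.41, 0.2, 0, -0.5], [-0.2, -0.41, 0.2, 0, -0.5], [-0.2, -0.41, 0.2, 0, -0.5], [-0.2, -0.41, 0.2, 0, -0.5], [-0.2, -0.41, 0.2, 0, -0.5]])

```text
time_s: 19.15
tool_pos: [0.3897, -0.3904, 0.4051]
tool_rot: [-180.0, -0.0, -0.1]
force: [0.7, 0.4, 0.2]
grip_width: 0.0654
```

```bash
python3 look.py f wrist
```

```text
19.15 [ 0.38968474 -0.39035996  0.40507405] [-1.79962017e+02 -6.27649172e-03 -9.93828443e-02] 0.06540098988716687 [0.73765666 0.37722597 0.19539654]
```

View pics/wrist_f.png

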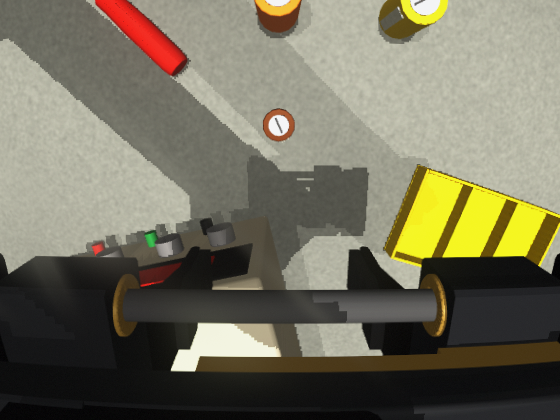

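Brown's top is at (279,125). The supply unit's front corner is near (268,218), so I'll check clearance.

```bash
python3 - <<'E'
from geo import *
f=load('wrist','f')
disc('wrist',f,(279,125),13,.04)
C=cloud('wrist',f)
for u,v in [(262,222),(220,232),(207,222),(165,245),(255,235)]: print(u,v,C[v,u].round(3))
m=(C[...,2]>.06)&(C[...,1]<-.36)&(C[...,2]<.2)
m[:,:190]=0
m[245:]=0
print(C[m].min(0).round(3),C[m].max(0).round(3))
E
```

```text
[278.4 124.9] [20.4 20.9] [ 0.3888 -0.3325  0.04  ]
262 222 [ 0.372 -0.427  0.036]
220 232 [ 0.337 -0.422  0.08 ]
207 222 [ 0.317 -0.427  0.036]
165 245 [ 0.287 -0.435  0.079]
255 235 [ 0.367 -0.429  0.07 ]
[ 0.311 -0.441  0.06 ] [ 0.38  -0.419  0.098]
```

Request:
carry_out(increments=[[-0.001, 0.0575, 0, 0, -0.4], [-0.001, 0.0575, -0.04, 0, -0.4], [-0.001, 0.0575, -0.08, 0, -0.4], [-0.001, 0.0575, -0.12, 0, -0.4], [-0.001, 0.0575, -0.155, 0, -0.4], [-0.001, 0.0575, -0.18, 0, -0.4], [-0.001, 0.0575, -0.2, 0, -0.4], [-0.001, 0.0575, -0.21, 0, -0.4], [-0.001, 0.0575, -0.216, 0, -0.4], [-0.001, 0.0575, -0.216, 0, -0.4], [-0.001, 0.0575, -0.216, 0, 1], [-0.001, 0.0575, -0.216, 0, 1], [-0.001, 0.0575, -0.216, 0, 1], [-0.001, 0.0575, -0.216, 0, 1], [-0.001, 0.0575, -0.216, 0, 1], [-0.001, 0.0575, -0.216, 0, 1], [-0.001, 0.0575, -0.216, 0, 1]], grip_force=20)

```text
time_s: 20.9
tool_pos: [0.3891, -0.3326, 0.1896]
tool_rot: [180.0, -0.0, -0.0]
force: [-0.8, 1.3, 2.4]
grip_width: 0.0293
```

Request:
carry_out(increments=[[0, 0, 0.01, 0, 1], [0, 0, 0.03, 0, 1], [0, 0, 0.07, 0, 1], [0, 0.01, 0.11, 0, 1], [0.01, 0.03, 0.14, 0, 1], [0.03, 0.06, 0.15, 0, 1], [0.055, 0.09, 0.15, 0, 1], [0.08, 0.125, 0.15, 0, 1], [0.11, 0.16, 0.15, 0, 1], [0.14, 0.195, 0.15, 0, 1], [0.165, 0.23, 0.15, 0, 1], [0.185, 0.26, 0.15, 0, 1], [0.203, 0.2775, 0.14, 0, 1], [0.203, 0.2775, 0.11, 0, 1], [0.203, 0.2775, 0.08, 0, 1], [0.203, 0.2775, 0.05, 0, 1], [0.203, 0.2775, 0.03, 0, 1], [0.203, 0.2775, 0.02, 0, 1], [0.203, 0.2775, 0.015, 0, 1], [0.203, 0.2775, 0.013, 0, 1]])

```text
time_s: 22.9
tool_pos: [0.5923, -0.0551, 0.2028]
tool_rot: [180.0, -0.0, -0.0]
force: [0.2, 0.2, 0.6]
grip_width: 0.0293
```

Request:
carry_out(increments=[[0, 0, -0.001, 0, 1], [0, 0, -0.002, 0, 1], [0, 0, -0.003, 0, 1], [0, 0, -0.004, 0, 1], [0, 0, -0.0045, 0, 1], [0, 0, -0.0045, 0, 1]])

```text
time_s: 23.5
tool_pos: [0.5922, -0.055, 0.1986]
tool_rot: [180.0, -0.0, -0.0]
force: [-0.9, 0.7, 4.8]
grip_width: 0.0296
```

Request:
carry_out(increments=[[0, 0, 0, 0, 0], [0, 0, 0, 0, -0.4], [0, 0, 0, 0, -0.5], [0, 0, 0, 0, -0.5], [0, 0, 0, 0, -0.5], [0, 0, 0.03, 0, -0.5], [0, 0, 0.08, 0, -0.5], [0, 0, 0.13, 0, -0.5], [0, -0.025, 0.18, 0, -0.5], [0, -0.055, 0.23, 0, -0.5], [0, -0.055, 0.28, 0, -0.5], [0, -0.055, 0.3, 0, -0.5], [0, -0.055, 0.3, 0, -0.5], [0, -0.055, 0.3, 0, -0.5], [0, -0.055, 0.3, 0, -0.5]])

```text
time_s: 25.0
tool_pos: [0.5918, -0.1097, 0.496]
tool_rot: [-180.0, 0.2, 0.0]
force: [-0.6, -0.0, -0.6]
grip_width: 0.0655
```

```bash
python3 look.py g wrist side scene
```

```text
25.1 [ 0.59188517 -0.10975619  0.49576528] [-1.79971622e+02  1.87492400e-01  2.42864052e-02] 0.06524913845950905 [-0.44614719 -0.74650048 -0.56924858]
```

View pics/wrist_g.png

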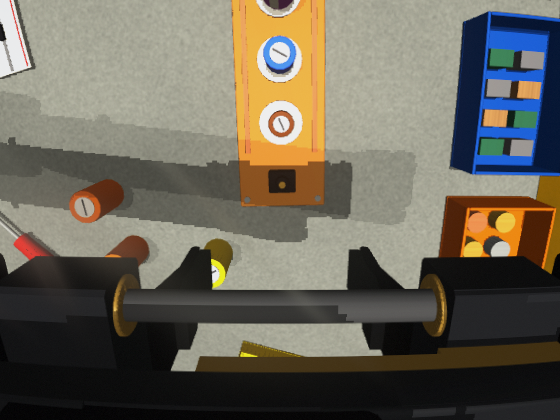

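View pics/side_g.png

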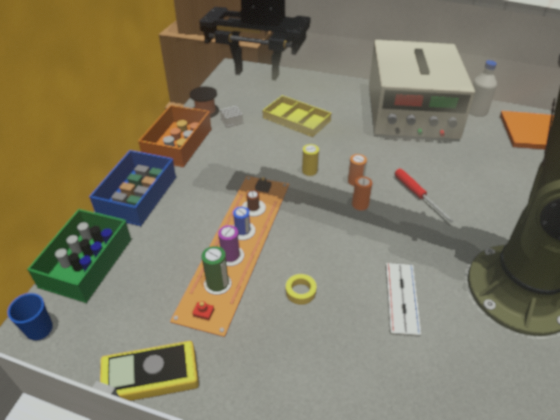

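View pics/scene_g.png

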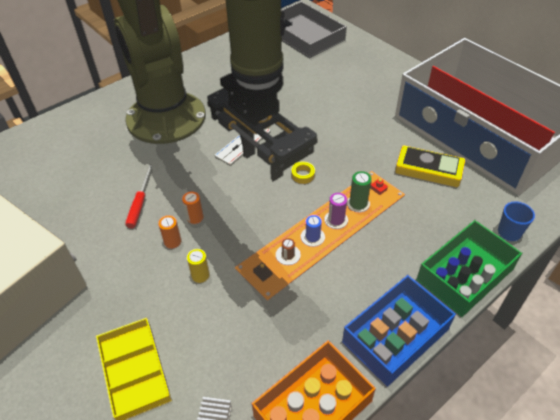

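All four stand in order: brown, blue, purple and green at (254,200), (242,220), (228,242) and (214,268) in the side view, ending at the red terminal. I'll take one more wrist look over the red end, then check the centring.

Request:
carry_out(increments=[[0, 0.05, 0, 0, -0.5], [0, 0.1, 0, 0, -0.5], [0, 0.13, 0, 0, -0.5], [0, 0.13, 0, 0, -0.5], [0, 0.13, 0, 0, -0.5], [0, 0.13, 0, 0, -0.5]])

```text
time_s: 25.75
tool_pos: [0.5921, 0.0183, 0.4972]
tool_rot: [179.9, 0.1, -0.1]
force: [0.6, -0.2, 0.3]
grip_width: 0.0655
```

```bash
python3 look.py h wrist
```

```text
25.75 [0.59210234 0.01829315 0.4971848 ] [ 1.79933111e+02  5.18502548e-02 -1.33038423e-01] 0.06550588094042142 [ 0.55431688 -0.17395598  0.34221425]
```

View pics/wrist_h.png

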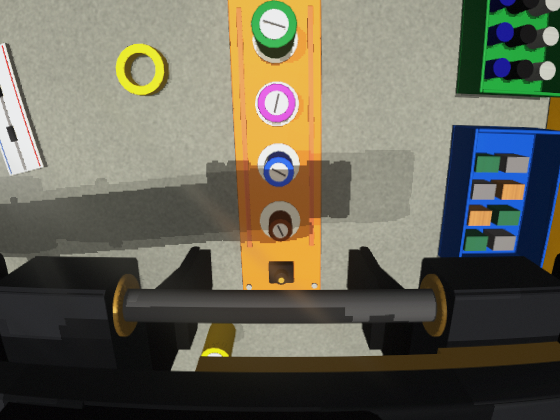

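Green is at (274,23), purple at (276,103), blue at (278,173) and brown at (280,230).

```bash
python3 - <<'E'
from geo import *
f=load('wrist','h')
disc('wrist',f,(274,22),15,.094)
disc('wrist',f,(276,103),15,.079)
disc('wrist',f,(279,174),11,.064)
f=load('wrist','g')
disc('wrist',f,(281,53),12,.064)
disc('wrist',f,(281,124),10,.049)
print('pads  (.5864,.170) (.5882,.0951) (.590,.0201) (.5918,-.0549)')
E
```

```text
[273.7  22.8] [28.3 29.2] [0.5865 0.1714 0.094 ]
[276.  102.5] [23.8 24.3] [0.5882 0.0958 0.079 ]
[278.3 172.1] [17.9 19.1] [0.5904 0.0193 0.064 ]
[279.4  52.4] [19.9 21.2] [0.5905 0.0202 0.064 ]
[280.9 123.7] [16.5 16.6] [ 0.5921 -0.055   0.049 ]
pads  (.5864,.170) (.5882,.0951) (.590,.0201) (.5918,-.0549)
```

All four are within about 1.5 mm of their pad centres. I'm handing in.

```bash
python3 -c "
from cell import env
print(env.get_obs()['time_s'],env.sign_off())"
```

```text
the job is handed in; nothing more can be done
25.8 None
```

All four capacitors now stand upright on the pads in the order asked: green next to the red terminal, then purple, blue and brown towards the black one. I moved them one at a time and handed the job in at 25.8 s.

- **Centring:** the last wrist-camera views put each capacitor within about 1.5 mm of its pad centre. The largest offset was green's, at 1.4 mm. The calibration is only good to about 2 mm, so the offsets are within that uncertainty.
- **Standing free:** the side, scene and wrist pictures all show the capacitors upright, with the gripper open and well clear above them.
- **Disagreement:** the fixed cameras differed by up to about 5 mm in their first readings. I used the wrist-camera measurements for the pick-ups and for placing. One pad, the red-end one, I only eyeballed and checked against the line of the other three.

No other check failed.

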